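# Feed a sample carrier under the read head until it indexes

## Task

Lift the flat sample carrier by its grip block, lay it flat in the reader's guide track with its bevelled nose toward the tunnel, and slide it in under the read head until it bears against the soft buffer inside, where the head's roller drops into the carrier's cross groove. How deep that is differs every time and cannot be seen, so go by feel: press it gently home against the buffer with some 10 to 15 N, never more than about 25 N, then let go and leave it seated. Leave the jars and the brown bottle where they stand.

Things in the scene. Friction and masses are not known exactly. Their poses are not given: they have to be found in the camera images.
- carrier_grip (a point): Centre of the black grip block, 20 (x) x 24 (y) x 34 (z) mm, on the carrier's rear end; grip it across the 24 mm. The point lies 17 mm above the plate's top, 29 mm above the carrier's underside, 10 mm ahead of the flush rear face of block and plate, 116 mm behind the nose, on the centre line. x to the nose, z up. Slide it in holding the block, or push low on the rear edge: a push high on the block jams it.
- carrier_nose (a point): Middle of the bevelled front edge (nose) of the loose sample carrier, 6 mm above its underside. The carrier is an aluminium plate 126 long (x) x 60 wide (y) x 12 thick mm, about 0.2 kg; x points forward out of the nose, z up. A V groove crosses its top 40 mm behind the nose. Centre of mass about 74 mm behind the nose.
- reader: The reader, fixed on the bench: base plate 8 mm thick (its top is the track floor), open guide track, then a white read head with a tunnel through it. Origin: on the bench under the middle of the tunnel mouth; x points into the tunnel, roughly away from the robot. Head: x = 0 to 120 mm, 100 mm wide, top 63 mm over the bench, black barrel on its rear half up to 106 mm.
- track_start (a point): Outer end of the track, on its floor and centre line, 165 mm in front of the mouth; x points to the tunnel. The base plate is 104 mm wide and reaches 5 mm further out. Two dark rails run from here to the mouth, tops 18.5 mm over the bench, 87 mm apart here, narrowing evenly to 64 mm at the mouth. Nothing overhangs the track.
- tunnel_mouth (a point): Middle of the tunnel mouth, on the floor, 8 mm over the bench; x points inward. The tunnel is 64 mm wide and 16 mm high (4 mm above a carrier lying flat). Hidden inside are a sprung roller and, 40 mm deeper, a sprung buffer, both set at a random depth: a seated carrier's nose is 46 to 76 mm inside (grip block centre 70 to 40 mm before the mouth).
- roller (a joint): Lift of the sprung roller in the tunnel, m: 0 = down (empty), 0.0037 = on the plate's top, about 0.0004 = in the groove. Felt while sliding: under 10 N, also over the roller; as the groove comes under it the carrier is drawn forward a little.
- buffer (a joint): Travel of the buffer that the nose meets at the seat, m: 0 = free, 0.003 = fully in. It takes 1 N to start and 4 N per mm, then is solid; with the roller climbing out of the groove a 12 N push moves it about 1 mm. On release the springs return the carrier to its seat, roller in the groove.
- jar_1_1_mid (a point): Middle of a red-lidded sample jar, 63 mm across, 72 mm high; half-way up. Bystander.
- jar_2_1_mid (a point): Middle of another red-lidded sample jar, 63 mm across, 72 mm high; half-way up. Bystander.
- bottle_mid (a point): Middle of a brown reagent bottle, 54 mm across, 105 mm high; 50 mm above its foot. Bystander.
Not all that is in view belongs to the job. Leave any orange or turquoise look-alike of the part that bears carrier_grip alone.

How it is judged:
On the way, in this order (a step that is already met when the one before it is completed fails the run):
1. the carrier lies flat in the guide track, nose toward the tunnel, not yet under the roller (x of carrier_grip in the frame of reader between -0.18 and -0.111 m and y of carrier_grip in the frame of reader between -0.015 and 0.015 m and z of carrier_grip in the frame of reader between 0.033 and 0.041 m and angle between carrier_grip's own z axis and vertical below 0.06 rad and angle between the x axis of carrier_grip and the x axis of reader, either way round below 0.15 rad and x of carrier_nose in the frame of reader above -0.07 m), for 0.1 s.
2. the carrier is pushed under the roller, which rides up on it (value of joint roller above 0.0025 m and x of carrier_grip in the frame of reader above -0.115 m), for 0.05 s.
3. the carrier is pressed home: it bears on the buffer and moves it at least 0.4 mm (value of joint buffer above 0.0004 m), for 0.05 s.
At the end, for the whole second after the job is handed in: The carrier lies flat (within 0.06 rad) and still in the tunnel, released, its grip block within 6 mm of the track's centre line and no more than 74 mm in front of the mouth, with the roller dropped into its groove (roller joint below 1.5 mm) (value of joint roller below 0.0015 m and x of carrier_grip in the frame of reader above -0.074 m and y of carrier_grip in the frame of reader between -0.006 and 0.006 m and angle between carrier_grip's own z axis and vertical below 0.06 rad and linear speed of carrier below 0.01 m/s); the robot touches nothing.
It fails at once if with its nose under the head, the carrier is forced: the contact forces of track, roller and buffer on it add up to more than 45 N (a push of about 30 N) (x of carrier_nose in the frame of reader above 0 m and z of carrier_grip in the frame of reader below 0.06 m and contact force between carrier and reader above 45 N).
It fails at once if a jar or the bottle is shifted by more than 20 mm (distance of any of jar_1_1_mid, jar_2_1_mid, bottle_mid from where it was at the start of the episode above 0.02 m).
It also fails if it takes over 72 s, if anything falls off the work surface, if the arm or the gripper's body presses on something with over 40 N, if the wrist force passes 120 N, or if a joint passes its speed limit or range.

## Robot

A 6-joint arm with a two-finger parallel gripper is mounted at the origin on a cart in front of the work surface, level with it; the furniture and walls round the work are solid. World frame = base frame: x ahead of the robot, y to its left, z up, the work surface at z = 0. Lengths are in m, angles in rad, forces in N, time in s.
With the tool pointing down it reaches from about 0.25 to 0.775 m from the base axis. Payload 4 kg.
Tool frame: the origin (TCP) lies between the finger pads; the fingertips stand 14 mm ahead of it and the grasp point (between the pads) lies 5 mm behind it; z points along the fingers, y is the direction in which the jaws open and shut (so a half turn about z gives the same grasp; the last joint's range is limited). The gripper opens to 94 mm and grips with 3 to 60 N. Pads are 16 mm wide; open, the fingers measure 119 mm over their backs; the gripper's body (75 mm by 177 mm) begins 78 mm behind the grasp point.
Start: joints at [1.071, 0.087, 1.371, -0, 1.684, -0.103], TCP at [0.213, 0.507, 0.22] pointing down, gripper open.
Joint ranges: [-3.1, 3.1], [-0.76, 2.03], [0.27, 2.55], [-1.08, 4.22], [0.17, 2.65], [-2.57, 2.57]. Speed limits (rad/s): [2.79, 2.79, 3.14, 3.14, 3.14, 3.14].

## Interface

Orientations are given as [roll, pitch, yaw] about the fixed x, y, z axes, in that order (R = Rz(yaw) Ry(pitch) Rx(roll)).
In Python, from bench import robot, cams, spotter gives the robot as it stands.
- The arm moves only by the shell command python3 -m inch 'ROWS'. ROWS is JSON, a list of rows, each an object of numbers: "grip": the opening, from 0 (shut) to 1 (fully open); "dx", "dy", "dz": the shift along the tool's x, y, z in units of 25 mm (1.0 is 25 mm); "rx", "ry", "rz": the turn, a rotation vector about the tool's x, y, z in units of 5 degrees (1.0 is 5 degrees). A call has 1 to 12 rows; each row shifts and turns the pose as measured when the row begins, along the tool's axes as they then stand; what a row does not reach is not made up. A row lasts 1/8 s, in which the tool goes at most 62.5 mm and 10.7 degrees, less where a joint would pass 70% of its speed; a pose out of reach is approached as far as the arm can. A call is refused whole if a number of a shift passes 1 or a number of a turn 1, either way. A call with a gripper value outside its range is refused whole. The fingers move at their own pace and stop on an object; the grip force is fixed at half the most. Time passes only in rows, so rows that do not move let the fingers close. It gives the time, the measured TCP pose, the force and the opening at its end, in the units of the state.
- robot.get_obs(): the state, without advancing time (a new reading comes with each control period).
- cams.snapshot(name): name is "scene" or "top"; returns a dict with "frame" (400x640x3 uint8, red, green, blue), "intrinsics" (3x3 intrinsics, pixels), "eye" and "orientation" of the camera in the world. Camera axes: x right, y up, looking along -z (the intrinsics and any distortion apply to the point x, -y, -z); pixel columns grow to the right and rows downward; lengths in m; the calibration is good to about 2 mm. A picture is of the moment at which its call begins. There is no depth.
- robot.close_job(): hands the job in, once; it reports no verdict.
Trained networks look in a picture, given as the dict that the camera call returned (one of the last four; its "shot" number tells which), for a name from the list of things; names that differ only in an ending like _2 or _b are one class to them, and where a whole thing is asked for, a point or a joint stands for the part that bears it (a point fixed in the world has none). Each returns a list of dicts, best first, with "score" (0 to 1); they miss things now and then, are a little off and sometimes report something else, mostly with a low value. They report only what shows in the picture. A call takes as long as a camera call. They do not tell look-alikes from the thing itself.
- spotter.regions_of(picture, query): "pixels" (400x640 bool, what is visible of it) and "extent" ([left, top, right, bottom] in pixels, round what is visible of it).
- spotter.place_of(picture, query): "pixel" ([column, row] in pixels: a listed point, or the origin of a listed thing).
The state is a dict: "time": time; "joint_positions": joint angles; "qvel": joint speeds; "joint_torque": joint torques, N m; "tool_pos": TCP position; "ee_rot": TCP orientation; "wrist_force": force on the tool from outside, world axes, zero at the start; "wrist_torque": the same for the moment, N m; "width": finger opening in m.
Only numpy, scipy, OpenCV 4.12 (cv2) and the standard library are available. Lean on these libraries where they do the work, as an engineer would, in place of code of your own. Each camera call takes 0.05 s, during which the arm holds its last target.

## Working session

There is one attempt and no reset: what is moved stays moved. The work goes in short steps, Python scripts to look and compute and a shell command to move; the robot and the scene stay as the last step left them, time stands still between calls to the robot, and variables do not carry over. Pictures are saved under pics/ and viewed, and the job is handed in when it is done.

```bash
ls; mkdir -p pics
cat > h.py <<'E'
import numpy as np, cv2
from bench import robot,cams,spotter
def R(s):
    o=np.array(s['orientation'],float)
    if o.shape==(3,3): return o
    if o.size==3:
        from scipy.spatial.transform import Rotation as Ro
        return Ro.from_euler('xyz',o).as_matrix()
    from scipy.spatial.transform import Rotation as Ro
    return Ro.from_quat(o).as_matrix()
def at(s,px,z):
    K=np.array(s['intrinsics']);v=np.linalg.inv(K)@[px[0],px[1],1]
    d=R(s)@[v[0],-v[1],-v[2]];e=np.array(s['eye']);return e+d*(z-e[2])/d[2]
def proj(s,p):
    c=R(s).T@(np.array(p)-np.array(s['eye']));q=np.array(s['intrinsics'])@[c[0],-c[1],-c[2]];return q[:2]/q[2]
def save(s,n,crop=None,f=1):
    im=s['frame'][:,:,::-1]
    if crop: im=im[crop[1]:crop[3],crop[0]:crop[2]]
    cv2.imwrite('pics/'+n,cv2.resize(im,None,fx=f,fy=f,interpolation=cv2.INTER_CUBIC))
E
python3 - <<'E'
from h import *
print(robot.get_obs())
for n in ['scene','top']:
    s=cams.snapshot(n);save(s,n+'0.png');print(n,{k:v for k,v in s.items() if k!='frame'})
    for q,z in [('carrier_grip',.029),('carrier_nose',.006),('reader',0),('track_start',.008),('tunnel_mouth',.008),('jar_1_1_mid',.036),('bottle_mid',.05)]:
        for r in spotter.place_of(s,q): print(q,np.round(r['pixel'],1),round(r['score'],2),at(s,r['pixel'],z).round(4))
E
```

```text
pics
{'time': 0.0, 'joint_positions': array([ 1.07092575e+00,  8.79741052e-02,  1.37222860e+00,  1.82236371e-06,
        1.68357860e+00, -1.03103018e-01]), 'qvel': array([ 0.00085039,  0.00125644,  0.0024088 , -0.00148762,  0.00071332,
        0.00044874]), 'joint_torque': array([ 4.26548286e-04, -3.40188611e+01, -3.02423215e+01,  7.18165515e-02,
        3.32416082e-02, -1.62739916e-04]), 'tool_pos': array([0.21230393, 0.50682651, 0.21830671]), 'ee_rot': array([-3.13941582e+00, -2.27057826e-04,  2.74482505e+00]), 'wrist_force': array([ 0.47966103,  0.19850585, -0.40911227]), 'wrist_torque': array([-0.04261296,  0.01988317,  0.00104387]), 'width': 0.09373752586363447}
scene {'intrinsics': array([[381.61481702,   0.        , 320.75184824],
       [  0.        , 381.61481702, 203.3576941 ],
       [  0.        ,   0.        ,   1.        ]]), 'eye': array([-0.06718022, -0.71311471,  0.63134627]), 'orientation': array([ 1.02112567, -0.02164243, -0.73041193]), 'shot': 1}
carrier_grip [328.  261.5] 0.84 [ 0.4323 -0.2013  0.029 ]
carrier_grip [385.3 275.1] 0.81 [ 0.501  -0.3233  0.029 ]
car
[... 921 characters left out ...]
447.  225.7] 0.67 [ 0.4955 -0.321   0.029 ]
carrier_nose [493.9 241.6] 0.78 [ 0.4594 -0.4366  0.006 ]
carrier_nose [263.3 253.8] 0.72 [0.4374 0.1127 0.006 ]
carrier_nose [405.4 212. ] 0.57 [ 0.5339 -0.2287  0.006 ]
reader [306.  174.9] 0.84 [0.6312 0.0111 0.    ]
reader [202.7 206. ] 0.24 [0.556  0.2624 0.    ]
track_start [310.1 240.7] 0.7 [0.4669 0.0017 0.008 ]
track_start [202.4 165.5] 0.5 [0.656  0.2651 0.008 ]
track_start [396.3 257.9] 0.44 [ 0.4234 -0.2017  0.008 ]
tunnel_mouth [312.1 178.5] 0.59 [ 0.6197 -0.0041  0.008 ]
jar_1_1_mid [200.5 206.3] 0.88 [0.5479 0.258  0.036 ]
jar_1_1_mid [407.3 212.6] 0.26 [ 0.5267 -0.2278  0.036 ]
bottle_mid [420.8 148.9] 0.57 [ 0.6783 -0.265   0.05  ]
```

View pics/top0.png

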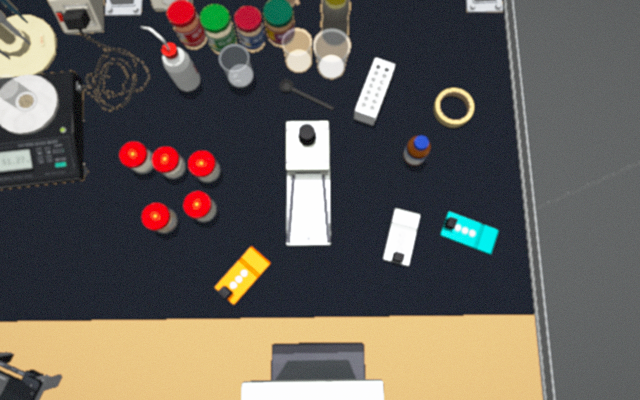

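View pics/scene0.png

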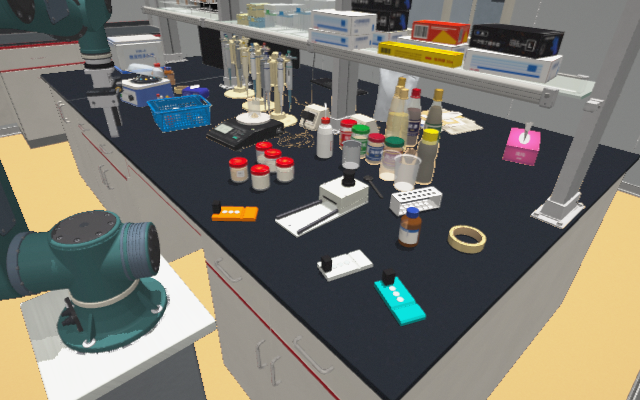

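Three carrier-like plates show in the top view: orange (243,275), turquoise (470,232) and bare aluminium/white (402,237). The aluminium one fits, since the orange and turquoise ones are the look-alikes. I'll confirm with a crop and measure from contours.

Run:
```python
from h import *
for n,c in [('top',(375,195,515,275)),('scene',(300,235,400,290))]:
    s=cams.snapshot(n); save(s,n+'_c.png',c,5)
    if n=='top': save(s,'top_r.png',(270,110,350,255),4)
    else: save(s,'scene_r.png',(265,165,385,240),6)
    for q in ['carrier_grip','reader']:
        for r in spotter.regions_of(s,q):
            m=r['pixels'].astype(np.uint8);cs=max(cv2.findContours(m,0,2)[0],key=cv2.contourArea)
            b=cv2.boxPoints(cv2.minAreaRect(cs))
            print(n,q,r['extent'],round(r['score'],2),m.sum(),b.round(1).tolist())
            if n=='top': print([at(s,p,.012 if q!='reader' else .008).round(4)[:2].tolist() for p in b])
```

```text
top carrier_grip [443.6, 211.5, 499.8, 255.2] 0.65 1436 [[438.70001220703125, 235.3000030517578], [447.8999938964844, 210.10000610351562], [499.70001220703125, 229.10000610351562], [490.3999938964844, 254.3000030517578]]
[[0.4754, -0.3042], [0.5361, -0.3302], [0.4885, -0.4508], [0.4288, -0.4236]]
top carrier_grip [382.7, 206.6, 420.5, 266.3] 0.62 1330 [[382.3999938964844, 258.6000061035156], [395.20001220703125, 207.3000030517578], [420.79998779296875, 213.6999969482422], [408.0, 265.0]]
[[0.4219, -0.1681], [0.5446, -0.2036], [0.5281, -0.2645], [0.4061, -0.2278]]
top reader [285.7, 117.8, 333.8, 247.5] 0.69 5504 [[286.0, 245.0], [286.0, 120.0], [331.0, 120.0], [331.0, 245.0]]
[[0.4574, 0.0589], [0.7722, 0.0604], [0.7709, -0.0526], [0.456, -0.0479]]
scene carrier_grip [373.2, 268.9, 425.4, 327.6] 0.88 1477 [[367.8999938964844, 281.79998779296875], [389.8999938964844, 265.70001220703125], [426.79998779296875, 316.20001220703125], [404.79998779296875, 332.29998779296875]]
scene carrier_grip [316.9, 249.3, 373.6, 282.2] 0.67 1086 [[313.70001220703125, 258.1000061035156], [364.70001220703
[... 197 characters left out ...]
1562, 199.8000030517578], [257.29998779296875, 201.10000610351562], [256.70001220703125, 221.1999969482422]]
scene carrier_grip [278.3, 168.3, 366.2, 242.1] 0.54 2778 [[272.8999938964844, 217.39999389648438], [353.20001220703125, 163.8000030517578], [375.1000061035156, 196.60000610351562], [294.79998779296875, 250.1999969482422]]
scene reader [276.0, 168.3, 367.7, 239.8] 0.77 2799 [[272.0, 215.6999969482422], [353.6000061035156, 163.5], [375.0, 197.0], [293.3999938964844, 249.1999969482422]]
scene reader [321.4, 252.2, 373.0, 279.3] 0.67 953 [[316.6000061035156, 258.20001220703125], [364.79998779296875, 243.60000610351562], [372.1000061035156, 267.5], [323.8999938964844, 282.20001220703125]]
```

View pics/top_c.png

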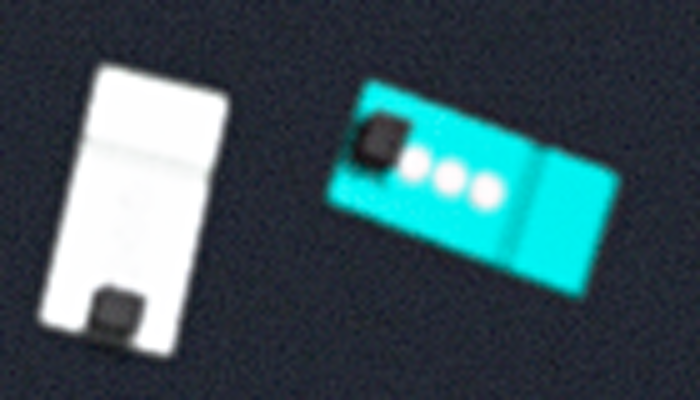

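View pics/top_r.png

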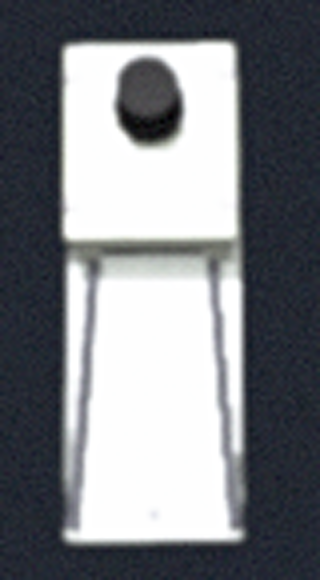

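View pics/scene_r.png

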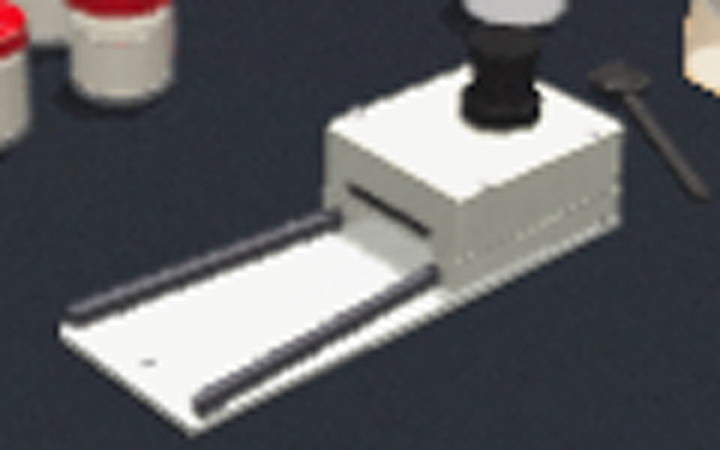

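View pics/scene_c.png

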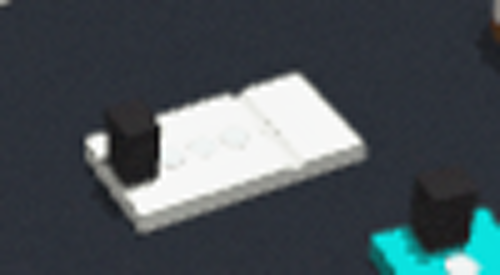

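Confirmed: the aluminium plate (groove nearer the far end, black block at the end nearer the robot, top px about (398,256)) is the target. Next I fit both poses to hand-picked corners in both views.

```bash
cat > fit.py <<'E'
from h import *
from scipy.optimize import least_squares
def fit(obs,x0,zb=0):
    # obs: list of (snapshot, localpt, pixel)
    def f(p):
        c,s=np.cos(p[2]),np.sin(p[2]);r=[]
        for sn,l,px in obs:
            w=[p[0]+c*l[0]-s*l[1],p[1]+s*l[0]+c*l[1],l[2]+zb]
            r+=list(proj(sn,w)-np.array(px))
        return r
    o=least_squares(f,x0,loss='soft_l1');return o.x,np.array(f(o.x)).reshape(-1,2)
E
python3 - <<'E'
from fit import *
T=cams.snapshot('top');S=cams.snapshot('scene')
t=lambda x,y:(270+x/4,110+y/4); s=lambda x,y:(265+x/6,165+y/6)
RT=[(T,(0,.05,.063),t(63,242)),(T,(0,-.05,.063),t(240,242)),(T,(.12,.05,.063),t(63,44)),(T,(.12,-.05,.063),t(237,42)),
(T,(-.17,.052,.004),t(65,541)),(T,(-.17,-.052,.004),t(245,541))]
RS=[(S,(0,.05,.063),s(327,130)),(S,(0,-.05,.063),s(460,203)),(S,(.12,-.05,.063),s(622,125)),(S,(-.17,.052,.008),s(63,328)),(S,(-.17,-.052,.004),s(192,432))]
for o in (RT,RS,RT+RS):
    x,r=fit(o,[.63,.005,0]);print('reader',x.round(4));
print(r.round(1).tolist())
t=lambda x,y:(375+x/5,195+y/5); s=lambda x,y:(300+x/5,235+y/5)
# local: origin grip xy; nose +.116, rear -.010
CT=[(T,(.116,.03,.008),t(97,63)),(T,(.116,-.03,.008),t(230,97)),(T,(-.01,-.03,.006),t(173,357)),(T,(-.01,.03,.006),t(38,321)),
(T,(.076,.03,.011),t(88,139)),(T,(.076,-.03,.011),t(211,177)),(T,(.01,.012,.046),t(97,287)),(T,(.01,-.012,.046),t(146,295))]
CS=[(S,(.116,.03,.010),s(298,71)),(S,(.116,-.03,.006),s(367,152)),(S,(-.01,-.03,.012),s(136,216)),(S,(-.01,-.03,0),s(144,233)),(S,(-.01,.03,.012),s(85,140)),
(S,(.076,.03,.011),s(238,95)),(S,(.076,-.03,.011),s(300,166))]
for o in (CT,CS,CT+CS):
    x,r=fit(o,[.43,-.2,-.2]);print('carrier',x.round(4))
print(r.round(1).tolist())
E
```

```text
reader [ 0.6261  0.0045 -0.0036]
reader [ 0.6271  0.0008 -0.0022]
reader [ 0.6267  0.0034 -0.0013]
[[1.0, -0.8], [-0.4, -1.2], [1.3, 0.2], [-0.3, 0.3], [1.3, 0.2], [-0.1, -0.3], [-0.9, -1.3], [-0.4, -0.7], [0.2, -0.3], [-1.5, -0.0], [-0.6, 0.1]]
carrier [ 0.4229 -0.2023 -0.2813]
carrier [ 0.4239 -0.2051 -0.2644]
carrier [ 0.4233 -0.2038 -0.2731]
[[1.6, 0.6], [-0.7, 0.1], [-1.1, -1.0], [1.2, -0.4], [-0.2, 1.0], [-0.3, -0.2], [1.2, -1.6], [1.6, -0.5], [0.6, 0.9], [-0.8, -0.3], [0.5, -0.3], [-1.2, 0.1], [-0.3, -0.2], [-0.7, -0.1], [-1.0, -0.2]]
```

```bash
cat > go.py <<'E'
import sys
from h import *
from scipy.spatial.transform import Rotation as Ro
g=np.array([float(v) for v in sys.argv[1:4]]);yaw=float(sys.argv[4])
o=robot.get_obs();M=Ro.from_euler('xyz',o['ee_rot']);G=Ro.from_euler('xyz',[np.pi,0,yaw])
print('t',round(o['time'],2),'pos',o['tool_pos'].round(4),'rpy',o['ee_rot'].round(4),'F',o['wrist_force'].round(1),'w',round(o['width'],4))
print('shift units',(M.inv().apply(g-o['tool_pos'])/.025).round(2),'turn units',np.degrees((M.inv()*G).as_rotvec()/5).round(2))
E
python3 go.py .4235 -.2035 .15 2.869
python3 -m inch '[{"dx":-0.82,"dy":-1,"rz":-0.1},{"dx":-0.82,"dy":-1,"rz":-0.1},{"dx":-0.82,"dy":-1,"rz":-0.1},{"dx":-0.82,"dy":-1,"rz":-0.1},{"dx":-0.82,"dy":-1,"rz":-0.1},{"dx":-0.82,"dy":-1,"rz":-0.1},{"dx":-0.82,"dy":-1,"rz":-0.1},{"dx":-0.82,"dy":-1,"rz":-0.1},{"dx":-0.82,"dy":-1,"rz":-0.1},{"dx":-0.82,"dy":-1,"rz":-0.1},{"dx":-0.82,"dy":-1,"rz":-0.1},{"dx":-0.82,"dy":-1,"rz":-0.1}]'
python3 go.py .4235 -.2035 .15 2.869
```

```text
t 1.2 pos [0.2126 0.5073 0.2195] rpy [3.1415 0.     2.7448] F [0.2 1.  0.5] w 0.0937
shift units [-18.77 -22.96   2.78] turn units [ 0.    0.   -1.42]
t 1.2 pos [0.2126 0.5073 0.2195] rpy [3.1415 0.     2.7448] F [0.2 1.  0.5] w 0.0937
shift units [-18.77 -22.96   2.78] turn units [ 0.    0.   -1.42]invalid input at $[0]: expected keys grip, dx, dy, dz, rx, ry, rz
```

```bash
python3 -m inch '[{"grip":1,"dx":-0.82,"dy":-1,"dz":0,"rx":0,"ry":0,"rz":-0.1},{"grip":1,"dx":-0.82,"dy":-1,"dz":0,"rx":0,"ry":0,"rz":-0.1},{"grip":1,"dx":-0.82,"dy":-1,"dz":0,"rx":0,"ry":0,"rz":-0.1},{"grip":1,"dx":-0.82,"dy":-1,"dz":0,"rx":0,"ry":0,"rz":-0.1},{"grip":1,"dx":-0.82,"dy":-1,"dz":0,"rx":0,"ry":0,"rz":-0.1},{"grip":1,"dx":-0.82,"dy":-1,"dz":0,"rx":0,"ry":0,"rz":-0.1},{"grip":1,"dx":-0.82,"dy":-1,"dz":0,"rx":0,"ry":0,"rz":-0.1},{"grip":1,"dx":-0.82,"dy":-1,"dz":0,"rx":0,"ry":0,"rz":-0.1},{"grip":1,"dx":-0.82,"dy":-1,"dz":0,"rx":0,"ry":0,"rz":-0.1},{"grip":1,"dx":-0.82,"dy":-1,"dz":0,"rx":0,"ry":0,"rz":-0.1},{"grip":1,"dx":-0.82,"dy":-1,"dz":0,"rx":0,"ry":0,"rz":-0.1},{"grip":1,"dx":-0.82,"dy":-1,"dz":0,"rx":0,"ry":0,"rz":-0.1}]'
python3 go.py .4235 -.2035 .15 2.869
```

```text
time: 2.7
tool_pos: [0.3452, 0.1323, 0.2205]
ee_rot: [3.138, 0.005, 2.859]
wrist_force: [-0.4, -0.3, 0.1]
width: 0.0941
t 2.7 pos [0.3452 0.1323 0.2205] rpy [3.1383 0.0046 2.8586] F [-0.4 -0.3  0.1] w 0.0941
shift units [ -6.75 -12.03   2.81] turn units [ 0.04  0.05 -0.12]
```

```bash
python3 -m inch '[{"grip":1,"dx":-0.56,"dy":-1,"dz":0.2,"rx":0,"ry":0,"rz":0},{"grip":1,"dx":-0.56,"dy":-1,"dz":0.2,"rx":0,"ry":0,"rz":0},{"grip":1,"dx":-0.56,"dy":-1,"dz":0.2,"rx":0,"ry":0,"rz":0},{"grip":1,"dx":-0.56,"dy":-1,"dz":0.2,"rx":0,"ry":0,"rz":0},{"grip":1,"dx":-0.56,"dy":-1,"dz":0.2,"rx":0,"ry":0,"rz":0},{"grip":1,"dx":-0.56,"dy":-1,"dz":0.2,"rx":0,"ry":0,"rz":0},{"grip":1,"dx":-0.56,"dy":-1,"dz":0.2,"rx":0,"ry":0,"rz":0},{"grip":1,"dx":-0.56,"dy":-1,"dz":0.2,"rx":0,"ry":0,"rz":0},{"grip":1,"dx":-0.56,"dy":-1,"dz":0.2,"rx":0,"ry":0,"rz":0},{"grip":1,"dx":-0.56,"dy":-1,"dz":0.2,"rx":0,"ry":0,"rz":0},{"grip":1,"dx":-0.56,"dy":-1,"dz":0.2,"rx":0,"ry":0,"rz":0},{"grip":1,"dx":-0.56,"dy":-1,"dz":0.2,"rx":0,"ry":0,"rz":0}]'
python3 go.py .4235 -.2035 .15 2.869
```

```text
time: 4.2
tool_pos: [0.4254, -0.2147, 0.1615]
ee_rot: [3.136, 0.013, 2.857]
wrist_force: [0.4, 0.5, 0.4]
width: 0.0941
t 4.2 pos [ 0.4254 -0.2147  0.1615] rpy [3.1365 0.0131 2.8566] F [0.4 0.5 0.4] w 0.0941
shift units [0.2  0.41 0.46] turn units [ 0.06  0.15 -0.14]
```

```bash
python3 -m inch '[{"grip":1,"dx":0.2,"dy":0.4,"dz":0.4,"rx":0.06,"ry":0.15,"rz":-0.14},{"grip":1,"dx":0,"dy":0,"dz":0.8,"rx":0,"ry":0,"rz":0},{"grip":1,"dx":0,"dy":0,"dz":0.8,"rx":0,"ry":0,"rz":0},{"grip":1,"dx":0,"dy":0,"dz":0.8,"rx":0,"ry":0,"rz":0},{"grip":1,"dx":0,"dy":0,"dz":0.5,"rx":0,"ry":0,"rz":0},{"grip":1,"dx":0,"dy":0,"dz":0,"rx":0,"ry":0,"rz":0}]'
python3 go.py .4235 -.2035 .032 2.869
python3 - <<'E'
from h import *
s=cams.snapshot('scene');save(s,'s1.png',(270,180,420,300),5)
s=cams.snapshot('top');save(s,'t1.png',(350,170,470,290),5)
E
```

```text
time: 4.95
tool_pos: [0.4227, -0.2002, 0.0755]
ee_rot: [3.14, -0.003, 2.87]
wrist_force: [0.4, 1.1, -0.2]
width: 0.0941
t 4.95 pos [ 0.4227 -0.2002  0.0755] rpy [ 3.1401e+00 -3.0000e-03  2.8705e+00] F [ 0.4  1.1 -0.2] w 0.0941
shift units [-0.07 -0.12  1.74] turn units [ 0.02 -0.03  0.02]
```

View pics/s1.png

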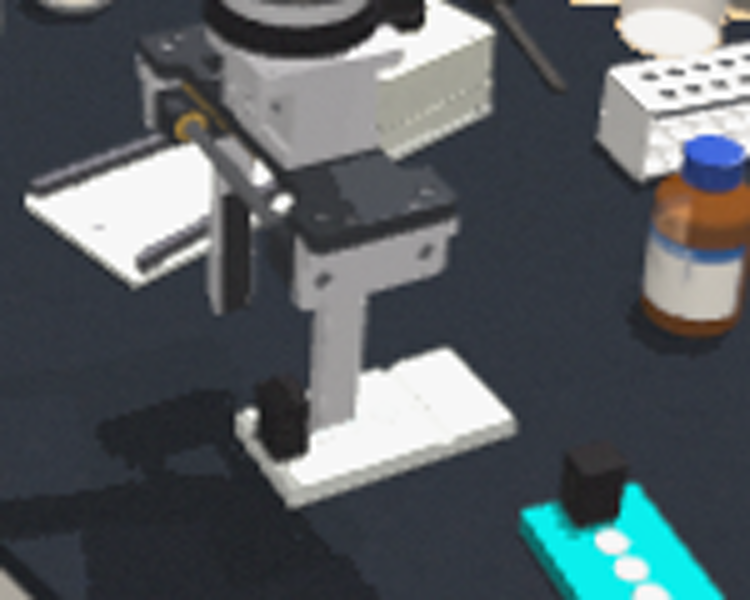

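View pics/t1.png

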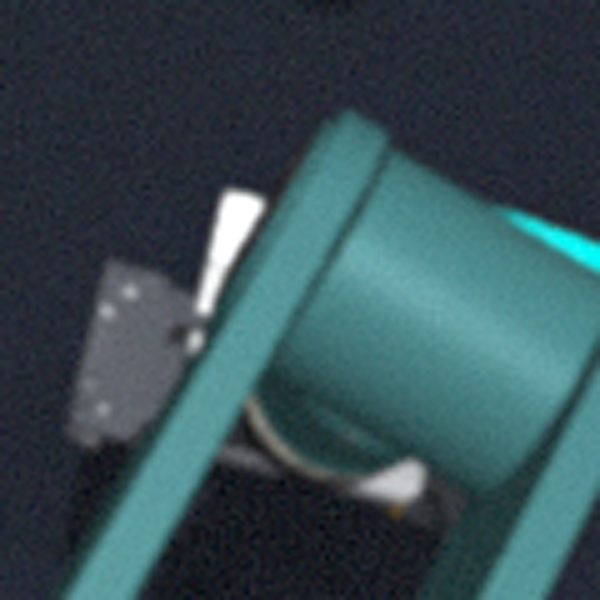

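The scene view shows the open jaws straddling the block, with the near finger's tip at crop (335,425) and the block at (285,420). Next I descend.

```bash
python3 -m inch '[{"grip":1,"dx":-0.07,"dy":-0.12,"dz":0.7,"rx":0,"ry":0,"rz":0},{"grip":1,"dx":0,"dy":0,"dz":0.7,"rx":0,"ry":0,"rz":0},{"grip":1,"dx":0,"dy":0,"dz":0.25,"rx":0,"ry":0,"rz":0},{"grip":1,"dx":0,"dy":0,"dz":0,"rx":0,"ry":0,"rz":0}]'
python3 go.py .4235 -.2035 .032 2.869
python3 - <<'E'
from h import *
s=cams.snapshot('scene');save(s,'s2.png',(290,210,390,290),6)
E
```

```text
time: 5.55
tool_pos: [0.4259, -0.2058, 0.035]
ee_rot: [-3.141, 0.004, 2.87]
wrist_force: [0.2, 0.8, -0.5]
width: 0.0941
t 5.55 pos [ 0.4259 -0.2058  0.035 ] rpy [-3.1409  0.0037  2.87  ] F [ 0.2  0.8 -0.5] w 0.0941
shift units [0.12 0.06 0.12] turn units [-0.01  0.04  0.01]
```

View pics/s2.png

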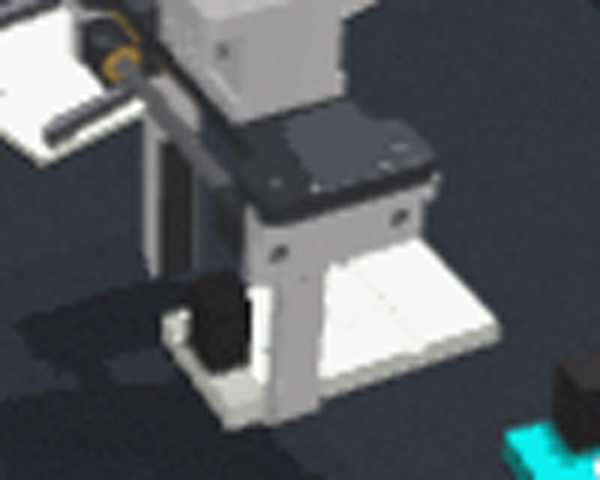

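Run:
```python
from h import *
from scipy.spatial.transform import Rotation as Ro
s=cams.snapshot('scene');o=robot.get_obs();M=Ro.from_euler('xyz',o['ee_rot'])
for l in [(.008,.0595,.014),(-.008,.0595,.014),(.008,-.0595,.014),(-.008,-.0595,.014)]:
    p=proj(s,o['tool_pos']+M.apply(l));print(l,((p-[290,210])*6).round(0))
```

```text
(0.008, 0.0595, 0.014) [143. 255.]
(-0.008, 0.0595, 0.014) [177. 245.]
(0.008, -0.0595, 0.014) [277. 434.]
(-0.008, -0.0595, 0.014) [314. 422.]
```

```bash
python3 -m inch '[{"grip":1,"dx":0.1,"dy":0.06,"dz":0.12,"rx":0,"ry":0.04,"rz":0},{"grip":1,"dx":0,"dy":0,"dz":0,"rx":0,"ry":0,"rz":0},{"grip":0.5,"dx":0,"dy":0,"dz":0,"rx":0,"ry":0,"rz":0},{"grip":0.2,"dx":0,"dy":0,"dz":0,"rx":0,"ry":0,"rz":0},{"grip":0,"dx":0,"dy":0,"dz":0,"rx":0,"ry":0,"rz":0},{"grip":0,"dx":0,"dy":0,"dz":0,"rx":0,"ry":0,"rz":0},{"grip":0,"dx":0,"dy":0,"dz":0,"rx":0,"ry":0,"rz":0},{"grip":0,"dx":0,"dy":0,"dz":0,"rx":0,"ry":0,"rz":0},{"grip":0,"dx":0,"dy":0,"dz":0,"rx":0,"ry":0,"rz":0}]'
python3 go.py .4235 -.2035 .12 2.869
python3 - <<'E'
from h import *
s=cams.snapshot('scene');save(s,'s3.png',(290,210,390,290),6)
E
```

```text
time: 6.78
tool_pos: [0.4252, -0.2042, 0.0342]
ee_rot: [-3.14, 0.004, 2.87]
wrist_force: [-0.1, 1.4, 0.3]
width: 0.0274
t 6.78 pos [ 0.4252 -0.2042  0.0342] rpy [-3.1398  0.0044  2.8701] F [-0.1  1.4  0.3] w 0.0274
shift units [ 0.06  0.   -3.43] turn units [-0.02  0.05  0.01]
```

View pics/s3.png

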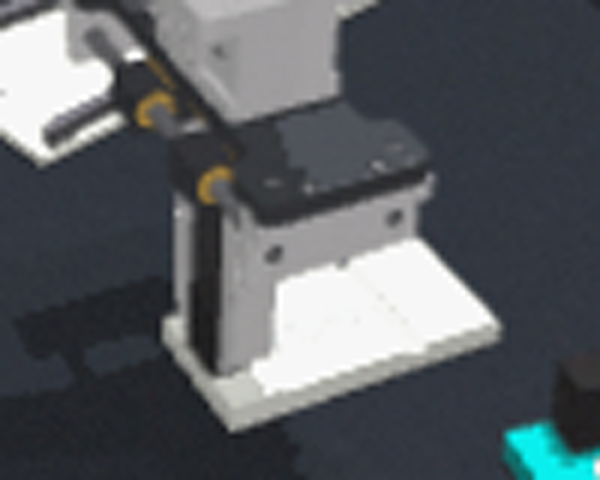

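```bash
python3 -m inch '[{"grip":0,"dx":0,"dy":0,"dz":0,"rx":0,"ry":0,"rz":0},{"grip":0,"dx":0,"dy":0,"dz":0,"rx":0,"ry":0,"rz":0},{"grip":0,"dx":0,"dy":0,"dz":-0.3,"rx":0,"ry":0,"rz":0},{"grip":0,"dx":0,"dy":0,"dz":-0.6,"rx":0,"ry":0,"rz":0},{"grip":0,"dx":0,"dy":0,"dz":-0.8,"rx":0,"ry":0,"rz":0},{"grip":0,"dx":0,"dy":0,"dz":-0.8,"rx":0,"ry":0,"rz":0},{"grip":0,"dx":0,"dy":0,"dz":-0.4,"rx":0,"ry":0,"rz":0},{"grip":0,"dx":0,"dy":0,"dz":0,"rx":0,"ry":0,"rz":0}]'
python3 go.py .464 .003 .10 3.14
python3 - <<'E'
from h import *
s=cams.snapshot('scene');save(s,'s4.png',(270,170,420,290),5)
E
```

```text
time: 7.82
tool_pos: [0.4238, -0.2034, 0.1103]
ee_rot: [-3.14, 0.001, 2.87]
wrist_force: [0.0, -0.4, -3.1]
width: 0.0239
t 7.83 pos [ 0.4238 -0.2034  0.1103] rpy [-3.1403e+00  1.4000e-03  2.8702e+00] F [ 0.  -0.4 -3.1] w 0.0239
shift units [0.66 8.39 0.4 ] turn units [-0.02  0.01 -3.09]
```

View pics/s4.png

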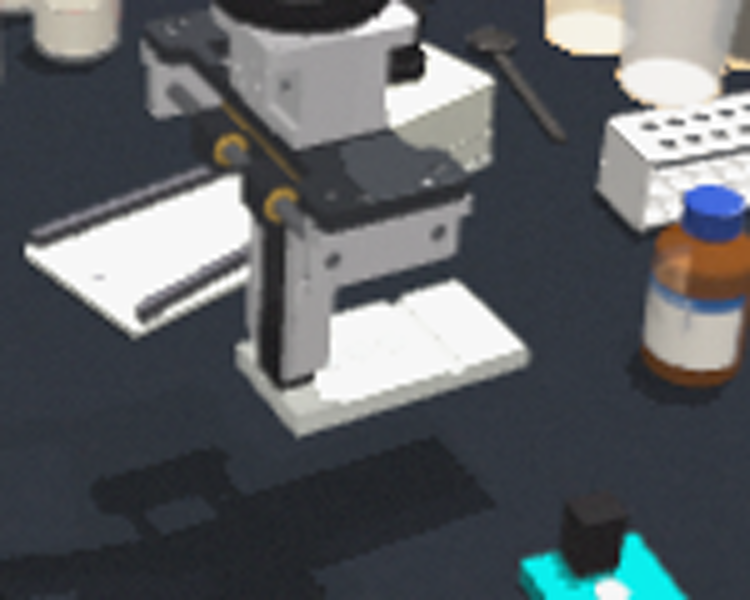

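```bash
cat > inhand.py <<'E'
from fit import *
from scipy.spatial.transform import Rotation as Ro
def inhand(S,pts,o):
    M=Ro.from_euler('xyz',o['ee_rot'])*Ro.from_euler('xyz',[np.pi,0,np.pi]) # carrier axes: x=-toolx, z=-toolz
    def f(p):
        A=M*Ro.from_euler('y',p[2]);c=o['tool_pos']+M.apply([p[0],0,p[1]]);r=[]
        for l,px in pts:r+=list(proj(S,c+A.apply(np.array(l)-[0,0,.029]))-px)
        return np.array(r)
    q=least_squares(f,[0,0,0],loss='soft_l1');print('fwd,up,pitch(+nose down)',q.x.round(4),f(q.x).reshape(-1,2).round(1).tolist())
    A=M*Ro.from_euler('y',q.x[2]);c=o['tool_pos']+M.apply([q.x[0],0,q.x[1]]);print('grip at',c.round(4),'x axis',A.apply([1,0,0]).round(3))
E
python3 - <<'E'
from inhand import *
S=cams.snapshot('scene');o=robot.get_obs()
s=lambda x,y:np.array([270+x/5,170+y/5])
inhand(S,[((-.01,.03,.012),s(238,347)),((-.01,-.03,.012),s(294,419)),((-.01,-.03,0),s(297,437)),((.116,.03,.011),s(460,282)),((.116,-.03,.006),s(530,354)),((.076,.03,.011),s(393,303)),((.076,-.03,.011),s(463,369))],o)
E
```

```text
fwd,up,pitch(+nose down) [ 0.0016 -0.0081 -0.0166] [[-0.0, -0.2], [0.4, -0.1], [-0.3, 0.4], [0.8, -0.1], [-0.2, 0.2], [0.3, -0.3], [-0.9, 0.1]]
grip at [ 0.4246 -0.2034  0.1009] x axis [ 0.963 -0.268  0.016]
```

```bash
python3 -m inch '[{"grip":0,"dx":0,"dy":0.6,"dz":0,"rx":0,"ry":0,"rz":-0.3},{"grip":0,"dx":0,"dy":0.84,"dz":0,"rx":0,"ry":0,"rz":-0.3},{"grip":0,"dx":0,"dy":0.84,"dz":0,"rx":0,"ry":0,"rz":-0.3},{"grip":0,"dx":0,"dy":0.84,"dz":0,"rx":0,"ry":0,"rz":-0.3},{"grip":0,"dx":0,"dy":0.84,"dz":0,"rx":0,"ry":0,"rz":-0.3},{"grip":0,"dx":0,"dy":0.84,"dz":0,"rx":0,"ry":0,"rz":-0.3},{"grip":0,"dx":0,"dy":0.84,"dz":0,"rx":0,"ry":0,"rz":-0.3},{"grip":0,"dx":0,"dy":0.84,"dz":0,"rx":0,"ry":0,"rz":-0.3},{"grip":0,"dx":0,"dy":0.84,"dz":0,"rx":0,"ry":0,"rz":-0.3},{"grip":0,"dx":0,"dy":0.5,"dz":0,"rx":0,"ry":0,"rz":-0.2},{"grip":0,"dx":0,"dy":0,"dz":0,"rx":0,"ry":0,"rz":0}]'
python3 go.py .461 .003 .10 3.14
```

```text
time: 9.3
tool_pos: [0.4466, 0.0069, 0.1]
ee_rot: [3.131, -0.019, -3.138]
wrist_force: [0.1, -0.2, -3.5]
width: 0.0238
t 9.3 pos [0.4466 0.0069 0.1   ] rpy [ 3.1308 -0.0189 -3.1384] F [ 0.1 -0.2 -3.5] w 0.0238
shift units [-0.57 -0.16 -0.01] turn units [ 0.12 -0.22  0.05]
```

```bash
python3 -m inch '[{"grip":0,"dx":-0.55,"dy":-0.16,"dz":0.2,"rx":0.1,"ry":-0.2,"rz":0.05},{"grip":0,"dx":0,"dy":0,"dz":0.5,"rx":0,"ry":0,"rz":0},{"grip":0,"dx":0,"dy":0,"dz":0.5,"rx":0,"ry":0,"rz":0},{"grip":0,"dx":0,"dy":0,"dz":0,"rx":0,"ry":0,"rz":0}]'
python3 go.py .461 .003 .065 3.14
python3 - <<'E'
from h import *
s=cams.snapshot('scene');save(s,'s5.png',(250,160,380,250),6)
s=cams.snapshot('top');save(s,'t5.png',(270,110,350,260),4)
E
```

```text
time: 9.8
tool_pos: [0.4605, 0.0011, 0.0663]
ee_rot: [3.141, -0.003, 3.137]
wrist_force: [-0.5, 0.5, -2.8]
width: 0.024
t 9.8 pos [0.4605 0.0011 0.0663] rpy [ 3.1410e+00 -2.9000e-03  3.1375e+00] F [-0.5  0.5 -2.8] w 0.024
shift units [-0.02  0.08  0.05] turn units [ 0.01 -0.03 -0.03]
```

View pics/s5.png

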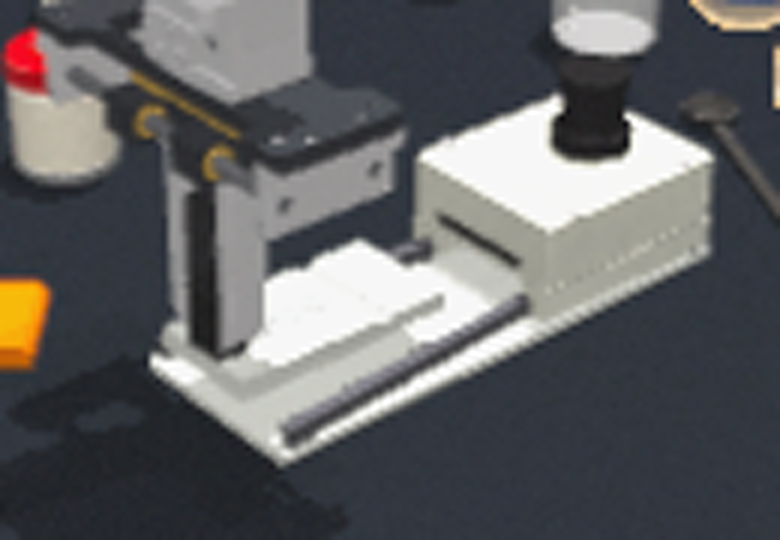

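View pics/t5.png

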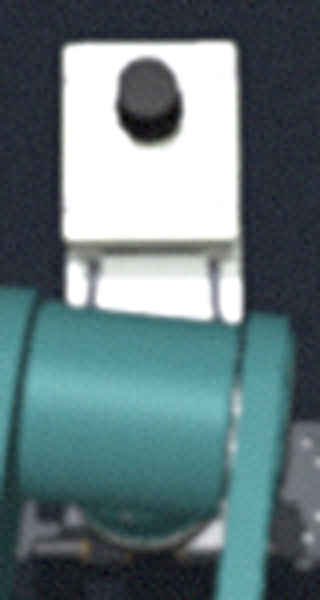

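The carrier is aligned over the track in the scene view, its nose edge at crop (360-440, 245-300) and between the rails. Next I lower it gently.

```bash
python3 -m inch '[{"grip":0,"dx":0,"dy":0.08,"dz":0.4,"rx":0,"ry":-0.03,"rz":-0.03},{"grip":0,"dx":0,"dy":0,"dz":0.25,"rx":0,"ry":0,"rz":0},{"grip":0,"dx":0,"dy":0,"dz":0.15,"rx":0,"ry":0,"rz":0},{"grip":0,"dx":0,"dy":0,"dz":0,"rx":0,"ry":0,"rz":0}]'
python3 go.py .461 .003 .0422 3.14
```

```text
time: 10.4
tool_pos: [0.462, 0.0032, 0.0471]
ee_rot: [3.141, 0.004, 3.14]
wrist_force: [0.0, -0.6, -3.0]
width: 0.0235
t 10.4 pos [0.462  0.0032 0.0471] rpy [3.1414 0.0042 3.1404] F [ 0.  -0.6 -3. ] w 0.0235
shift units [ 0.04 -0.01  0.19] turn units [0.   0.05 0.01]
```

```bash
python3 -m inch '[{"grip":0,"dx":0,"dy":0,"dz":0.12,"rx":0,"ry":0.05,"rz":0},{"grip":0,"dx":0,"dy":0,"dz":0.06,"rx":0,"ry":0,"rz":0}]'
python3 -m inch '[{"grip":0,"dx":0,"dy":0,"dz":0.06,"rx":0,"ry":0,"rz":0},{"grip":0,"dx":0,"dy":0,"dz":0.0,"rx":0,"ry":0,"rz":0}]'
python3 go.py .461 .003 .0422 3.14
```

```text
time: 10.65
tool_pos: [0.4624, 0.0032, 0.0428]
ee_rot: [3.141, 0.001, 3.14]
wrist_force: [0.3, -1.1, -1.4]
width: 0.0238
time: 10.9
tool_pos: [0.463, 0.0031, 0.0426]
ee_rot: [-3.141, 0.002, 3.141]
wrist_force: [-0.6, 0.6, -2.0]
width: 0.024
t 10.9 pos [0.463  0.0031 0.0426] rpy [-3.1414e+00  2.1000e-03  3.1406e+00] F [-0.6  0.6 -2. ] w 0.024
shift units [ 0.08 -0.    0.01] turn units [-0.    0.02  0.01]
```

```bash
python3 -m inch '[{"grip":0,"dx":0,"dy":0,"dz":0.08,"rx":0,"ry":0,"rz":0},{"grip":0,"dx":0,"dy":0,"dz":0.0,"rx":0,"ry":0,"rz":0}]'
python3 -m inch '[{"grip":0,"dx":0,"dy":0,"dz":0.08,"rx":0,"ry":0,"rz":0},{"grip":0,"dx":0,"dy":0,"dz":0.0,"rx":0,"ry":0,"rz":0}]'
python3 -m inch '[{"grip":0,"dx":0,"dy":0,"dz":0,"rx":0,"ry":0,"rz":0}]'
python3 - <<'E'
from h import *
s=cams.snapshot('scene');save(s,'s6.png',(250,160,380,250),6)
E
```

```text
time: 11.15
tool_pos: [0.4637, 0.003, 0.0425]
ee_rot: [-3.141, 0.004, 3.141]
wrist_force: [0.5, -0.7, -2.3]
width: 0.0239
time: 11.4
tool_pos: [0.4643, 0.003, 0.0423]
ee_rot: [-3.141, 0.005, 3.141]
wrist_force: [0.6, -0.2, -2.1]
width: 0.0238
time: 11.52
tool_pos: [0.4643, 0.003, 0.0422]
ee_rot: [-3.141, 0.005, 3.141]
wrist_force: [-0.5, 1.0, 0.0]
width: 0.0235
```

View pics/s6.png

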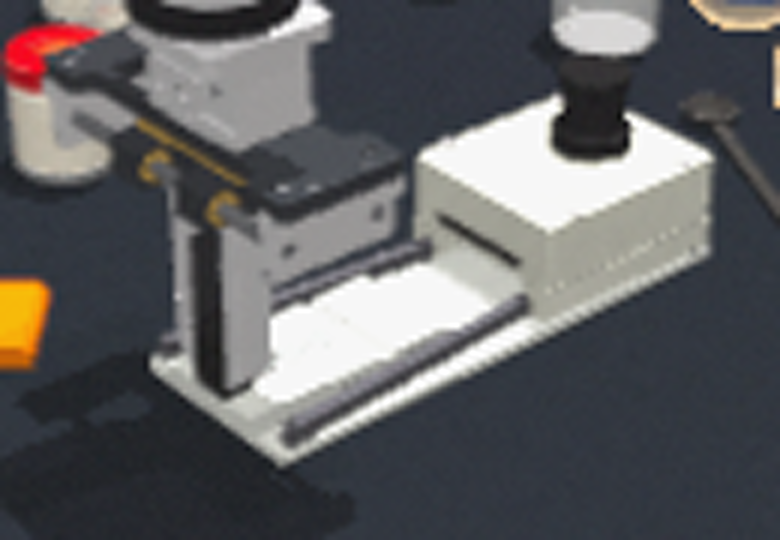

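```bash
python3 -m inch '[{"grip":0.36,"dx":0,"dy":0,"dz":0,"rx":0,"ry":0,"rz":0},{"grip":0.36,"dx":0,"dy":0,"dz":0,"rx":0,"ry":0,"rz":0},{"grip":0.36,"dx":0,"dy":0,"dz":0,"rx":0,"ry":0,"rz":0}]'
python3 go.py .461 .003 .0422 3.14
python3 - <<'E'
from h import *
s=cams.snapshot('scene');save(s,'s7.png',(250,160,380,250),6)
E
```

```text
time: 11.95
tool_pos: [0.4648, 0.0029, 0.042]
ee_rot: [-3.141, 0.006, 3.141]
wrist_force: [-0.3, 0.5, -0.3]
width: 0.0341
t 11.95 pos [0.4648 0.0029 0.042 ] rpy [-3.141   0.0062  3.1407] F [-0.3  0.5 -0.3] w 0.0341
shift units [ 0.15  0.   -0.01] turn units [-0.01  0.07  0.01]
```

View pics/s7.png

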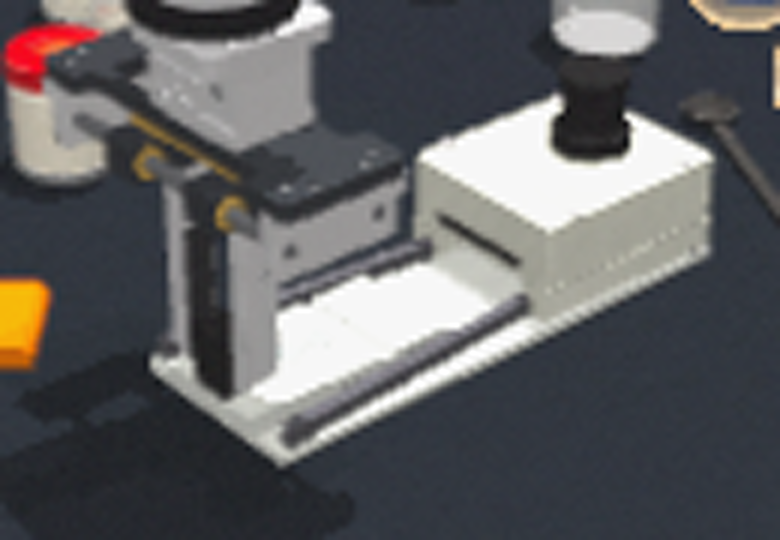

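```bash
python3 -m inch '[{"grip":0.36,"dx":0.04,"dy":0,"dz":0.12,"rx":0,"ry":0.07,"rz":0},{"grip":0.36,"dx":0,"dy":0,"dz":0,"rx":0,"ry":0,"rz":0},{"grip":0,"dx":0,"dy":0,"dz":0,"rx":0,"ry":0,"rz":0},{"grip":0,"dx":0,"dy":0,"dz":0,"rx":0,"ry":0,"rz":0},{"grip":0,"dx":0,"dy":0,"dz":0,"rx":0,"ry":0,"rz":0},{"grip":0,"dx":0,"dy":0,"dz":0,"rx":0,"ry":0,"rz":0}]'
python3 go.py .512 .003 .0395 3.14
```

```text
time: 12.75
tool_pos: [0.4638, 0.003, 0.0386]
ee_rot: [-3.141, -0.0, 3.14]
wrist_force: [-0.3, 0.3, -0.3]
width: 0.0238
t 12.75 pos [0.4638 0.003  0.0386] rpy [-3.1412e+00 -4.0000e-04  3.1404e+00] F [-0.3  0.3 -0.3] w 0.0238
shift units [-1.93  0.   -0.04] turn units [-0.   -0.    0.01]
```

```bash
python3 -m inch '[{"grip":0,"dx":-0.3,"dy":0,"dz":0,"rx":0,"ry":0,"rz":0},{"grip":0,"dx":-0.3,"dy":0,"dz":0,"rx":0,"ry":0,"rz":0},{"grip":0,"dx":-0.3,"dy":0,"dz":0,"rx":0,"ry":0,"rz":0},{"grip":0,"dx":-0.3,"dy":0,"dz":0,"rx":0,"ry":0,"rz":0}]'
python3 go.py .512 .003 .0386 3.14
python3 -m inch '[{"grip":0,"dx":-0.2,"dy":0,"dz":0,"rx":0,"ry":0,"rz":0}]'
python3 -m inch '[{"grip":0,"dx":-0.15,"dy":0,"dz":0,"rx":0,"ry":0,"rz":0}]'
python3 go.py .512 .003 .0386 3.14
python3 - <<'E'
from h import *
s=cams.snapshot('scene');save(s,'s8.png',(250,160,380,250),6)
E
```

```text
time: 13.25
tool_pos: [0.4949, 0.003, 0.0386]
ee_rot: [-3.141, -0.002, 3.141]
wrist_force: [-1.7, -0.0, 1.4]
width: 0.024
t 13.25 pos [0.4949 0.003  0.0386] rpy [-3.1412e+00 -2.0000e-03  3.1406e+00] F [-1.7 -0.   1.4] w 0.024
shift units [-0.68  0.   -0.  ] turn units [-0.   -0.02  0.01]
time: 13.38
tool_pos: [0.5005, 0.003, 0.0386]
ee_rot: [-3.141, -0.002, 3.141]
wrist_force: [-3.7, 0.2, 2.8]
width: 0.0236
time: 13.5
tool_pos: [0.5044, 0.0032, 0.0386]
ee_rot: [3.142, -0.003, 3.141]
wrist_force: [-2.8, 0.7, 3.1]
width: 0.0238
t 13.5 pos [0.5044 0.0032 0.0386] rpy [ 3.1416e+00 -3.0000e-03  3.1409e+00] F [-2.8  0.7  3.1] w 0.0238
shift units [-0.3  -0.01  0.  ] turn units [ 0.   -0.03  0.01]
```

View pics/s8.png

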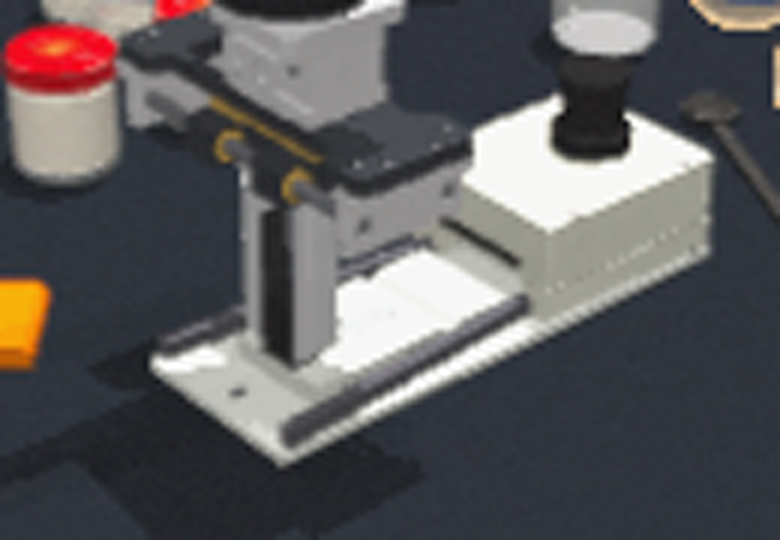

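```bash
for i in 1; do python3 -m inch '[{"grip":0,"dx":-0.15,"dy":0,"dz":0,"rx":0,"ry":0,"rz":0}]'
python3 -m inch '[{"grip":0,"dx":-0.15,"dy":0,"dz":0,"rx":0,"ry":0,"rz":0}]'
python3 -m inch '[{"grip":0,"dx":-0.15,"dy":0,"dz":0,"rx":0,"ry":0,"rz":0}]'
python3 -m inch '[{"grip":0,"dx":-0.15,"dy":0,"dz":0,"rx":0,"ry":0,"rz":0}]'; done | grep -E "tool_pos|force"
```

```text
tool_pos: [0.5085, 0.0034, 0.0387]
wrist_force: [-3.3, 1.2, 1.9]
tool_pos: [0.5122, 0.0036, 0.0386]
wrist_force: [-3.6, 1.2, 3.3]
tool_pos: [0.5161, 0.0037, 0.0387]
wrist_force: [-3.3, 0.8, 2.1]
tool_pos: [0.5201, 0.0038, 0.0387]
wrist_force: [-2.9, 1.3, 2.4]
```

```bash
(python3 -m inch '[{"grip":0,"dx":-0.15,"dy":0.03,"dz":0,"rx":0,"ry":0,"rz":0}]'
python3 -m inch '[{"grip":0,"dx":-0.15,"dy":0,"dz":0,"rx":0,"ry":0,"rz":0}]'
python3 -m inch '[{"grip":0,"dx":-0.15,"dy":0,"dz":0,"rx":0,"ry":0,"rz":0}]'
python3 -m inch '[{"grip":0,"dx":-0.15,"dy":0,"dz":0,"rx":0,"ry":0,"rz":0}]') | grep -E "tool_pos|force|rot"
```

```text
tool_pos: [0.5244, 0.0042, 0.0387]
ee_rot: [3.141, -0.002, 3.141]
wrist_force: [-1.3, 0.1, 1.0]
tool_pos: [0.5286, 0.004, 0.0386]
ee_rot: [-3.141, -0.002, 3.141]
wrist_force: [-2.4, 0.5, 1.9]
tool_pos: [0.5326, 0.004, 0.0386]
ee_rot: [-3.142, -0.002, 3.141]
wrist_force: [-2.8, 0.1, 2.7]
tool_pos: [0.5365, 0.004, 0.0386]
ee_rot: [3.142, -0.002, 3.141]
wrist_force: [-2.2, 1.1, 2.0]
```

```bash
(python3 -m inch '[{"grip":0,"dx":-0.12,"dy":0,"dz":0,"rx":0,"ry":0,"rz":0}]'
python3 -m inch '[{"grip":0,"dx":-0.12,"dy":0,"dz":0,"rx":0,"ry":0,"rz":0}]'
python3 -m inch '[{"grip":0,"dx":-0.12,"dy":0,"dz":0,"rx":0,"ry":0,"rz":0}]'
python3 -m inch '[{"grip":0,"dx":-0.12,"dy":0,"dz":0,"rx":0,"ry":0,"rz":0}]') | grep -E "tool_pos|force|rot"
```

```text
tool_pos: [0.5394, 0.0041, 0.0387]
ee_rot: [3.141, -0.003, 3.141]
wrist_force: [-8.0, -0.1, 6.5]
tool_pos: [0.5405, 0.0043, 0.0386]
ee_rot: [3.141, -0.009, 3.141]
wrist_force: [-8.6, 0.9, 8.2]
tool_pos: [0.5412, 0.0044, 0.0385]
ee_rot: [3.141, -0.015, -3.141]
wrist_force: [-9.4, 0.8, 6.7]
tool_pos: [0.5416, 0.0045, 0.0385]
ee_rot: [3.141, -0.021, -3.141]
wrist_force: [-8.9, 0.3, 7.8]
```

```bash
python3 go.py .56 .0043 .0386 3.14;
(python3 -m inch '[{"grip":0,"dx":-0.16,"dy":0,"dz":0,"rx":0,"ry":-0.25,"rz":0}]'
python3 -m inch '[{"grip":0,"dx":-0.16,"dy":0,"dz":0,"rx":0,"ry":-0.2,"rz":0}]') | grep -E "tool_pos|force|rot"; python3 go.py .56 .0043 .0386 3.14
```

```text
t 15.05 pos [0.5416 0.0045 0.0385] rpy [ 3.141  -0.0213 -3.1411] F [-8.9  0.3  7.8] w 0.0236
shift units [-0.73 -0.01 -0.02] turn units [ 0.01 -0.24  0.02]
tool_pos: [0.5424, 0.0045, 0.0385]
ee_rot: [3.141, -0.008, -3.141]
wrist_force: [-11.4, 0.5, 9.9]
tool_pos: [0.5428, 0.0045, 0.0384]
ee_rot: [3.141, 0.0, -3.141]
wrist_force: [-11.2, 0.4, 10.3]
t 15.3 pos [0.5428 0.0045 0.0384] rpy [ 3.1413e+00  4.0000e-04 -3.1405e+00] F [-11.2   0.4  10.3] w 0.0234
shift units [-0.69 -0.01 -0.01] turn units [0.   0.01 0.03]
```

```bash
(python3 -m inch '[{"grip":0,"dx":-0.16,"dy":0,"dz":-0.05,"rx":0,"ry":-0.1,"rz":0}]'
python3 -m inch '[{"grip":0,"dx":-0.16,"dy":0,"dz":-0.05,"rx":0,"ry":-0.1,"rz":0}]') | grep -E "tool_pos|force|rot"; python3 go.py .56 .0043 .0386 3.14
python3 - <<'E'
from h import *
s=cams.snapshot('scene');save(s,'s9.png',(250,160,380,250),6)
print(robot.get_obs()['wrist_torque'])
E
```

```text
tool_pos: [0.5433, 0.0046, 0.0384]
ee_rot: [3.141, 0.001, -3.14]
wrist_force: [-5.0, 0.3, 1.0]
tool_pos: [0.5439, 0.0046, 0.0384]
ee_rot: [3.141, 0.001, -3.14]
wrist_force: [-6.5, 1.2, 2.9]
t 15.55 pos [0.5439 0.0046 0.0384] rpy [ 3.1413e+00  1.2000e-03 -3.1404e+00] F [-6.5  1.2  2.9] w 0.0238
shift units [-0.64 -0.01 -0.01] turn units [0.   0.01 0.03]
[ 0.0333371   1.58242893 -0.01706544]
```

View pics/s9.png

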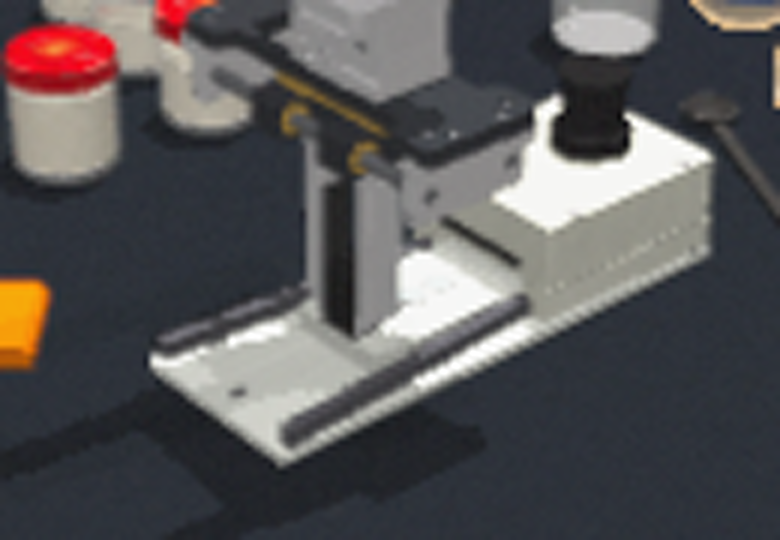

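```bash
(python3 -m inch '[{"grip":0,"dx":-0.2,"dy":0,"dz":-0.06,"rx":0,"ry":-0.1,"rz":0}]'
python3 -m inch '[{"grip":0,"dx":-0.2,"dy":0,"dz":-0.06,"rx":0,"ry":-0.1,"rz":0}]'
python3 -m inch '[{"grip":0,"dx":-0.2,"dy":0,"dz":-0.06,"rx":0,"ry":-0.1,"rz":0}]'
python3 -m inch '[{"grip":0,"dx":-0.2,"dy":0,"dz":-0.06,"rx":0,"ry":-0.1,"rz":0}]') | grep -E "tool_pos|force|rot"
```

```text
tool_pos: [0.5467, 0.0046, 0.0384]
ee_rot: [3.141, 0.004, -3.14]
wrist_force: [-3.3, 0.0, -1.7]
tool_pos: [0.5507, 0.0046, 0.0384]
ee_rot: [3.141, 0.01, -3.141]
wrist_force: [-1.1, 0.2, -3.9]
tool_pos: [0.5553, 0.0046, 0.0386]
ee_rot: [3.141, 0.017, -3.141]
wrist_force: [-0.7, 0.1, -5.3]
tool_pos: [0.5602, 0.0046, 0.0393]
ee_rot: [3.141, 0.025, -3.141]
wrist_force: [-1.2, -0.5, -4.8]
```

```bash
(python3 -m inch '[{"grip":0,"dx":-0.1,"dy":0,"dz":0.02,"rx":0,"ry":0.28,"rz":0}]'
python3 -m inch '[{"grip":0,"dx":-0.12,"dy":0,"dz":-0.02,"rx":0,"ry":0.05,"rz":0}]'
python3 -m inch '[{"grip":0,"dx":-0.12,"dy":0,"dz":-0.02,"rx":0,"ry":0,"rz":0}]') | grep -E "tool_pos|force|rot"
```

```text
tool_pos: [0.5631, 0.0046, 0.0399]
ee_rot: [3.141, 0.001, -3.141]
wrist_force: [-4.4, 0.8, 2.2]
tool_pos: [0.567, 0.0046, 0.0408]
ee_rot: [3.141, -0.003, -3.141]
wrist_force: [-1.6, -0.1, -4.5]
tool_pos: [0.5704, 0.0046, 0.041]
ee_rot: [3.141, -0.003, -3.141]
wrist_force: [-0.9, 0.0, -4.5]
```

```bash
(python3 -m inch '[{"grip":0,"dx":-0.05,"dy":0,"dz":0.08,"rx":0,"ry":0,"rz":0}]'
python3 -m inch '[{"grip":0,"dx":-0.1,"dy":0,"dz":0.04,"rx":0,"ry":0,"rz":0}]'
python3 -m inch '[{"grip":0,"dx":-0.1,"dy":0,"dz":0,"rx":0,"ry":0,"rz":0}]') | grep -E "tool_pos|force|rot"
python3 - <<'E'
from h import *
s=cams.snapshot('scene');save(s,'s10.png',(250,160,380,250),6)
E
```

```text
tool_pos: [0.5721, 0.0046, 0.0395]
ee_rot: [3.141, -0.003, -3.141]
wrist_force: [-4.4, -0.1, 2.2]
tool_pos: [0.575, 0.0046, 0.0392]
ee_rot: [3.141, -0.002, -3.141]
wrist_force: [-4.9, 0.4, 1.2]
tool_pos: [0.5777, 0.0046, 0.0394]
ee_rot: [3.141, -0.001, -3.141]
wrist_force: [-3.4, -0.0, -1.7]
```

View pics/s10.png

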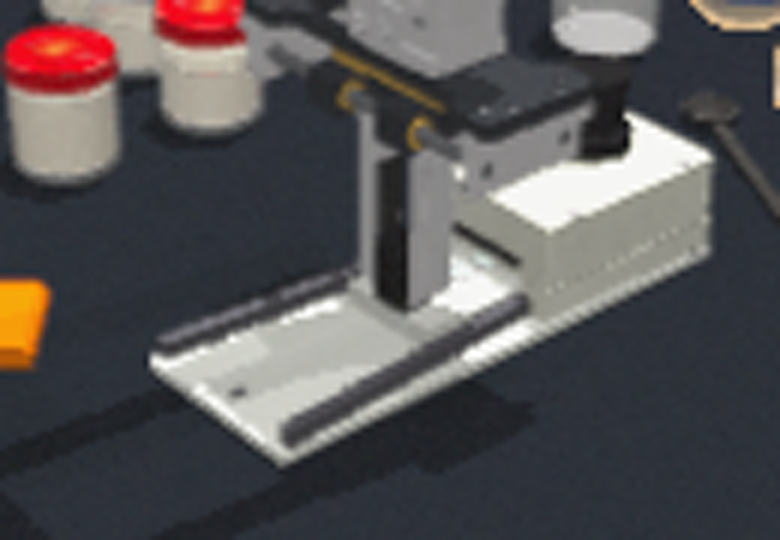

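```bash
(python3 -m inch '[{"grip":0,"dx":-0.08,"dy":0,"dz":0,"rx":0,"ry":0,"rz":0}]'
python3 -m inch '[{"grip":0,"dx":-0.08,"dy":0,"dz":0,"rx":0,"ry":0,"rz":0}]'
python3 -m inch '[{"grip":0,"dx":-0.08,"dy":0,"dz":0,"rx":0,"ry":0,"rz":0}]') | grep -E "tool_pos|force|rot"
```

```text
tool_pos: [0.5812, 0.0046, 0.0393]
ee_rot: [3.141, 0.002, -3.141]
wrist_force: [1.5, 0.1, -4.4]
tool_pos: [0.5826, 0.0046, 0.039]
ee_rot: [3.141, -0.0, -3.141]
wrist_force: [-6.6, -0.0, 1.2]
tool_pos: [0.5829, 0.0046, 0.039]
ee_rot: [3.141, -0.005, -3.141]
wrist_force: [-8.9, 1.6, 3.2]
```

The carrier was drawn forward at x≈0.581 (roller into groove), then resistance rose, which is the buffer. Next I press gently.

```bash
(python3 -m inch '[{"grip":0,"dx":-0.12,"dy":0,"dz":-0.02,"rx":0,"ry":-0.06,"rz":0}]'
python3 -m inch '[{"grip":0,"dx":-0.14,"dy":0,"dz":-0.02,"rx":0,"ry":-0.1,"rz":0}]') | grep -E "tool_pos|force|rot"
```

```text
tool_pos: [0.5832, 0.0046, 0.0392]
ee_rot: [3.141, -0.006, -3.141]
wrist_force: [-9.1, -0.0, 1.9]
tool_pos: [0.5834, 0.0047, 0.0391]
ee_rot: [3.141, -0.006, -3.14]
wrist_force: [-11.4, 0.1, 2.3]
```

```bash
(python3 -m inch '[{"grip":0,"dx":-0.17,"dy":0,"dz":-0.02,"rx":0,"ry":-0.1,"rz":0}]'
python3 -m inch '[{"grip":0,"dx":-0.18,"dy":0,"dz":-0.02,"rx":0,"ry":-0.1,"rz":0}]'
python3 -m inch '[{"grip":0,"dx":-0.19,"dy":0,"dz":-0.02,"rx":0,"ry":-0.1,"rz":0}]') | grep -E "tool_pos|force|rot"
```

```text
tool_pos: [0.5837, 0.0046, 0.0389]
ee_rot: [3.141, -0.007, -3.14]
wrist_force: [-12.5, 0.1, 4.5]
tool_pos: [0.5839, 0.0047, 0.0387]
ee_rot: [3.141, -0.009, -3.14]
wrist_force: [-12.9, 1.1, 4.2]
tool_pos: [0.5841, 0.0047, 0.0385]
ee_rot: [3.141, -0.011, -3.14]
wrist_force: [-13.4, 0.9, 5.0]
```

```bash
(python3 -m inch '[{"grip":0,"dx":-0.23,"dy":0,"dz":-0.04,"rx":0,"ry":-0.12,"rz":0}]'
python3 -m inch '[{"grip":0,"dx":-0.23,"dy":0,"dz":-0.05,"rx":0,"ry":-0.12,"rz":0}]'
python3 -m inch '[{"grip":0,"dx":0,"dy":0,"dz":0,"rx":0,"ry":0,"rz":0}]'
python3 -m inch '[{"grip":0.36,"dx":0,"dy":0,"dz":0,"rx":0,"ry":0,"rz":0},{"grip":0.36,"dx":0,"dy":0,"dz":0,"rx":0,"ry":0,"rz":0},{"grip":0.36,"dx":0,"dy":0,"dz":0,"rx":0,"ry":0,"rz":0}]') | grep -E "tool_pos|force|rot|wid"
python3 - <<'E'
from h import *
s=cams.snapshot('scene');save(s,'s11.png',(250,160,380,250),6)
E
```

```text
tool_pos: [0.5845, 0.0047, 0.0385]
ee_rot: [3.141, -0.014, -3.14]
wrist_force: [-15.4, -0.5, 4.6]
width: 0.0239
tool_pos: [0.5848, 0.0047, 0.0386]
ee_rot: [3.141, -0.017, -3.14]
wrist_force: [-14.9, 0.4, 4.4]
width: 0.0237
tool_pos: [0.5839, 0.0046, 0.0387]
ee_rot: [3.141, -0.019, -3.14]
wrist_force: [-1.4, 0.8, 1.6]
width: 0.024
tool_pos: [0.5874, 0.0042, 0.0408]
ee_rot: [-3.141, -0.01, -3.14]
wrist_force: [-0.2, 0.1, 0.1]
width: 0.0338
```

View pics/s11.png

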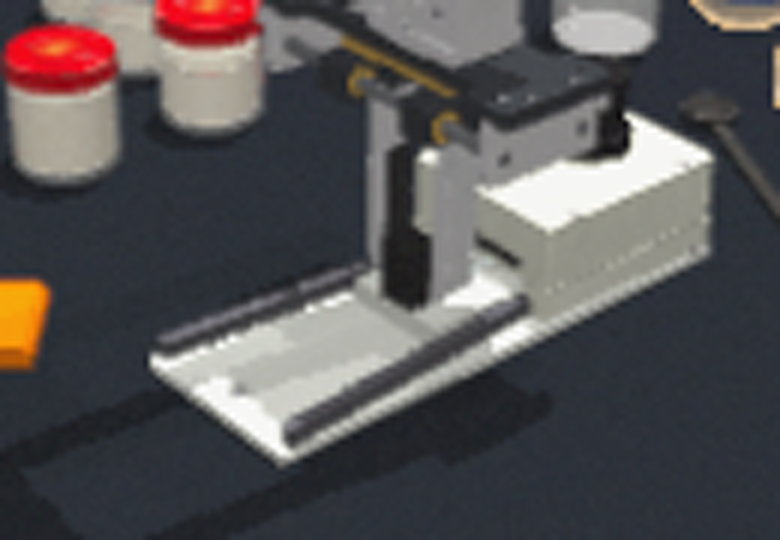

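```bash
(python3 -m inch '[{"grip":0.6,"dx":0,"dy":0,"dz":0,"rx":0,"ry":0,"rz":0},{"grip":0.6,"dx":0,"dy":0,"dz":0,"rx":0,"ry":0,"rz":0},{"grip":0.6,"dx":0,"dy":0,"dz":-0.3,"rx":0,"ry":0,"rz":0},{"grip":0.6,"dx":0,"dy":0,"dz":-0.6,"rx":0,"ry":0,"rz":0},{"grip":0.6,"dx":0,"dy":0,"dz":-1,"rx":0,"ry":0,"rz":0},{"grip":0.6,"dx":0,"dy":0,"dz":-1,"rx":0,"ry":0,"rz":0},{"grip":0.6,"dx":0,"dy":0,"dz":-1,"rx":0,"ry":0,"rz":0},{"grip":0.6,"dx":0.5,"dy":0,"dz":-1,"rx":0,"ry":0,"rz":0},{"grip":0.6,"dx":1,"dy":0,"dz":-1,"rx":0,"ry":0,"rz":0},{"grip":0.6,"dx":1,"dy":0,"dz":-0.5,"rx":0,"ry":0,"rz":0},{"grip":0.6,"dx":1,"dy":0,"dz":0,"rx":0,"ry":0,"rz":0},{"grip":0.6,"dx":1,"dy":0,"dz":0,"rx":0,"ry":0,"rz":0}]'
python3 -m inch '[{"grip":0.6,"dx":1,"dy":0,"dz":0,"rx":0,"ry":0,"rz":0},{"grip":0.6,"dx":1,"dy":0.5,"dz":0,"rx":0,"ry":0,"rz":0},{"grip":0.6,"dx":1,"dy":1,"dz":0,"rx":0,"ry":0,"rz":0},{"grip":0.6,"dx":0,"dy":1,"dz":0,"rx":0,"ry":0,"rz":0},{"grip":0.6,"dx":0,"dy":1,"dz":0,"rx":0,"ry":0,"rz":0},{"grip":0.6,"dx":0,"dy":1,"dz":0,"rx":0,"ry":0,"rz":0},{"grip":0.6,"dx":0,"dy":1,"dz":0,"rx":0,"ry":0,"rz":0},{"grip":0.6,"dx":0,"dy":0,"dz":0,"rx":0,"ry":0,"rz":0},{"grip":0.6,"dx":0,"dy":0,"dz":0,"rx":0,"ry":0,"rz":0}]') | grep -E "time|tool_pos|force|rot|wid"
python3 - <<'E'
from h import *
s=cams.snapshot('scene');save(s,'s12.png',(265,165,385,240),6)
s=cams.snapshot('top');save(s,'t12.png',(190,100,450,260),3);save(s,'t12r.png',(270,110,350,255),4)
for q in ['carrier_grip']:
    for r in spotter.place_of(s,q): print(q,np.round(r['pixel'],1),round(r['score'],2),at(s,r['pixel'],.037).round(4))
E
```

```text
time: 20.2
tool_pos: [0.4766, 0.0039, 0.2187]
ee_rot: [-3.14, 0.004, -3.14]
wrist_force: [0.2, 0.0, -0.2]
width: 0.0564
time: 21.32
tool_pos: [0.3984, 0.1443, 0.2314]
ee_rot: [-3.14, 0.026, 3.141]
wrist_force: [-0.1, 0.3, -1.2]
width: 0.0563
carrier_grip [306.  192.6] 0.76 [0.5776 0.0098 0.037 ]
carrier_grip [451.1 225.7] 0.67 [ 0.4941 -0.3284  0.037 ]
```

View pics/s12.png

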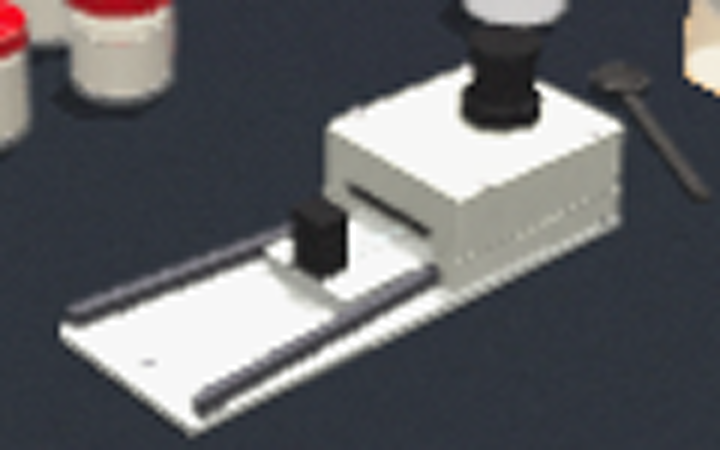

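View pics/t12r.png

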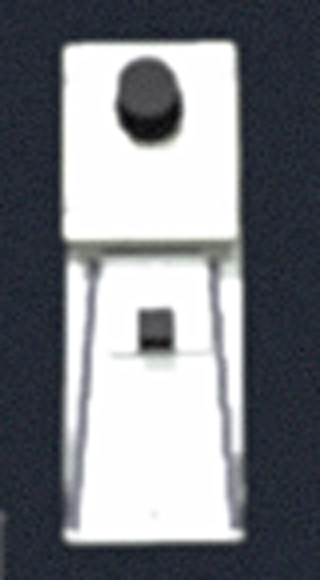

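The scene view shows the carrier flat in the tunnel with the block at crop (320,238), and the top view has the block centred at crop (156,328). The felt sequence is consistent: roller climb at x≈0.541, drawn forward 40 mm later, then the buffer. The robot is clear, so I hand in.

```bash
python3 -c "
from bench import robot
print(robot.close_job())"
```

```text
the job is handed in; nothing more can be done
None
```

The carrier is seated in the reader and released, and the job was handed in at about 21 s. No verdict was reported.

**What I did:** I picked the aluminium carrier by its grip block, not the orange or turquoise look-alikes. I laid it in the track nose-first, let go and re-gripped it lower, then slid it in by feel.

**What I felt:**
- **Roller:** it climbed at TCP x ≈ 0.541. The carrier stalled there at about 11 N, and a slight upward lift freed it.
- **Groove:** about 40 mm further in, at x ≈ 0.581, the carrier was drawn forward.
- **Buffer:** resistance rose steadily from x ≈ 0.583. I pressed to 13–15 N, with a peak of 15.4 N and about 2 mm of travel.

**Last checks:**
- Both cameras show the carrier flat and centred with the arm clear of it. The block is about 43 mm before the mouth by the tool pose at release, or 49 mm by the network's top-view reading.
- The network put the block at y ≈ 0.010 m, while the tool had it at 0.0046 m. The crop shows it centred between the rails, so I trusted the crop and the tool.
- The roller and buffer joints could not be read directly, so seating is inferred from force and position.
- I did not re-measure the jars and the bottle at the end, but no move touched them.

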